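Pump up the vacuum chuck and offer the inlay up over its recess

ROBOT

A 6-joint arm with a two-finger parallel gripper is mounted at the origin on the work surface. World frame = base frame: x ahead of the robot, y to its left, z up, the work surface at z = 0. Lengths are in mm, angles in rad, forces in N, time in s.
With the tool pointing down it reaches from about 275 to 1000 mm from the base axis. Payload 8.4 kg.
Tool frame: the origin (TCP) lies midway between the tips of the shut fingers; the grasp point (between the pads) lies 19 mm behind it; z points along the fingers, y is the line along which they close (so a half turn about z gives the same grasp; the last joint's range is limited). The gripper opens to 85 mm and grips with 20 to 120 N. Pads are 22 mm wide; open, the fingers measure 114 mm over their backs; the gripper's body (76 mm by 85 mm) begins 54 mm behind the grasp point. The pads swing forward as they close: fully open they stand 13 mm farther back than shut.
Start: joints at [-1.183, 0.353, 1.633, -0, 1.155, -0.002], TCP at [237.501, -578.119, 231.281] pointing down, gripper open.
Joint ranges: [-2.63, 2.63], [-0.92, 2.1], [0.06, 2.66], [-1.3, 4.44], [0, 2.69], [-3.02, 3.02]. Speed limits (rad/s): [2.22, 2.22, 2.79, 3.14, 3.14, 3.14].

INTERFACE

Orientations are given as [roll, pitch, yaw] about the fixed x, y, z axes, in that order (R = Rz(yaw) Ry(pitch) Rx(roll)).
In Python, from rig import r gives the robot as it stands.
- The arm moves only by the shell command python3 -m inch 'ROWS' [OPENING] [FORCE]. ROWS is JSON, a list that holds one entry, the list of rows, each a list of 6 numbers: the shift along the tool's x, y, z scaled (see below), then the turn, a rotation vector about the tool's x, y, z scaled (see below). In form: [[[tx, ty, tz, wx, wy, wz], ...]]. A call has 1 to 8 rows; each row is the pose to reach, as a shift and turn from the pose commanded when the call began, along the tool's axes at that moment, turning the shorter way round; what a row does not reach only later rows make up. The controller multiplies each number of a shift by 20 cm and each number of a turn by pi rad. A row lasts 1/12 s, in which the tool goes at most 41.7 mm and 7.16 degrees, less where a joint would pass 70% of its speed; a pose out of reach is approached as far as the arm can. A call with a number of a shift or a turn outside -1 to 1 is refused whole. A call with a gripper value outside its range is refused whole. OPENING is the gripper's target within -1 to 1 (fully open at 1, half-way at 0, shut at -1), set as the call begins (- or left out, the last holds). The fingers move at their own pace and stop on an object; FORCE is the grip in N (left out, the last holds). Time passes only in rows, so rows that repeat a pose let the fingers close. It gives the time, the measured TCP pose, the force, the opening and the grip force at its end, in the units of the state.
- r.sense(): the state, without advancing time (a new reading comes with each control period).
- r.grab_frame(name): name is "scene" or "side" or "wrist"; returns the picture (384x512x3 uint8, red, green, blue); there is no depth.
- r.camera_info(name): a dict with "K" (3x3 intrinsics, pixels), "distortion" ([k1, k2, p1, p2, k3] as OpenCV has them; the pictures are not rectified), "rvec" (rotation vector, rad) and "tvec" (3), from world to camera coordinates, as OpenCV has them; the wrist camera has in their place "mount" (4x4, takes a point from camera to tool coordinates, whose origin is the TCP and whose axes are the flange's). Camera axes: x right, y down, z forward; pixel columns grow to the right and rows downward; lengths in mm; the calibration is good to about 2 mm. A picture is of the moment at which its call begins: read the wrist's pose just before it. camera_info takes no time and is no camera call.
- r.sign_off(): hands the job in; it is judged then, once.
The state is a dict: "clock": time; "qpos": joint angles; "qvel": joint speeds; "joint_efforts": joint torques, N m; "eef_pos": TCP position; "tcp_rot": TCP orientation; "contact_force": force on the tool from outside, world axes, zero at the start; "wrist_torque": the same for the moment, N m; "opening": opening from 0.0 (shut) to 1.0 (fully open); "grasp_force": force on a finger pad.
Only numpy, scipy, OpenCV 4.12 (cv2) and the standard library are available. Lean on these libraries where they do the work, as an engineer would, in place of code of your own. Each camera call takes 0.05 s, during which the arm holds its last target. There are 200 camera calls.

TASK

Work the red hand lever of the green vacuum pump through three full strokes, each all the way down and all the way back up, so that the chuck grips the box lid. Then take the dark wood inlay by its holding block, carry it over the chisel rack without knocking the rack, and hold it level about one centimetre above the recess in the lid, its long side along the recess's long side and centred over it, without ever letting it touch the lid, which is wet with glue. Finish while still holding it there, with the lever up; leave the other inlays and everything else on the bench where they are.

Things in the scene. Friction and masses are not known exactly. Their poses are not given: they have to be found in the camera images.
- lever (a joint): red-gripped hand lever of the green vacuum pump. 0 rad = fully up (sprung, where it rests), 0.55 rad = fully down at its stop; it springs back up by itself when let go. Pressing it at the grip takes about 4 N at the top and 8 N at the bottom.
- lever_grip (a point): point on the middle of the upper face of the lever's flat red grip (110 mm along the lever, 40 mm wide, 16 mm thick), 200 mm from the pivot; the lever points from the pivot towards the robot, and at 0 slopes 0.40 rad above level, at 0.55 slopes 0.15 rad below level. The point moves with the lever; its z axis is the lever body's, turning with it, and is upright at 0.
- lever_pivot (a point): centre of the lever's hinge on the fixed pump, 110 mm above the bench. x axis points along the pump away from the grip, y along the hinge, z up; the grip point swings in this x-z plane: 181 mm towards -x and 85 mm above the pivot at joint 0, about 197 mm towards -x and 22 mm below at 0.55.
- inlay_dark: dark brown wood inlay, 66 (x) x 40 (y) x 8 mm, glued under a pale plywood holding block 32 (x) x 24 (y) mm that rises from 8 to 54 mm above the underside, in the middle, with flat sides: grip it by this block. Origin: centre of the inlay's underside; z up. Starts lying on a 4 mm cork mat, one of three inlays about 100 mm apart whose places are swapped; about 80 to 170 g.
- lid_panel: fixed vacuum chuck with a pale box lid 170 (x) x 120 (y) mm on it, thin dark lines round its border; its upper face is 50 mm above the bench. Origin on the bench under its centre.
- recess (a point): centre of the mouth of the 71 (x) x 45 (y) mm, 6 mm deep dark-floored recess, in the level upper face of the lid, 50 mm above the bench; x along the recess's long side, z up.
- chisel_rack: fixed wooden rack 300 (x) x 50 (y) mm with six upright chisel handles in a row along x, tops 145 mm above the bench; it stands between the inlays and the lid. Origin: centre of its underside on the bench.
- inlay_brass: brass inlay, leave alone: same shape and size as the dark one, same pale holding block; origin at the centre of its underside.
- inlay_white: white inlay, leave alone: same shape and size as the dark one, same pale holding block; origin at the centre of its underside.
- glue: white glue bottle 52 mm across, 150 mm tall with orange cap; origin at the centre of its underside. Bystander.
- mug: blue mug 80 mm across, 90 mm tall; origin at the centre of its underside. Bystander.
- tape: green roll of tape lying flat, 100 mm across, 24 mm high; origin at the centre of its underside. Bystander.
- mallet: wooden carver's mallet lying down, 230 mm long, head 64 mm across; its origin is under the end of its handle, y points to the head. Bystander.
- sand_block: orange sanding block 70 x 110 x 35 mm; origin at the centre of its underside. Bystander.
Not all that is in view belongs to the job. Several things have the shape of the inlay_dark; the one meant has the colours described above. Leave any turquoise look-alike of the lid_panel alone.

How it is judged:
By the outcome, as a careful person would: the job done as asked, in the order asked, and still so for the second after the job is handed in, while the arm keeps its last pose, push and grip.
It also fails if it takes over 72 s, if anything falls off the work surface, if the arm or the gripper's body presses on something with over 40 N, if the wrist force passes 120 N, or if a joint passes its speed limit or range.

## Working session

There is one attempt and no reset: what is moved stays moved. The work goes in short steps, Python scripts to look and compute and a shell command to move; the robot and the scene stay as the last step left them, time stands still between calls to the robot, and variables do not carry over. Pictures are saved under pics/ and viewed, at most 10 in all, crops included, and the job is handed in when it is done.

```bash
mkdir -p pics; ls
python3 - <<'E'
from rig import r
import cv2,numpy as np
s=r.sense();print(s)
for n in("scene","side"):
    im=r.grab_frame(n);np.save(f"{n}.npy",im);cv2.imwrite(f"pics/{n}.png",im[:,:,::-1]);print(r.camera_info(n))
print(r.camera_info("wrist"))
E
```

```text
pics
{'clock': 0.0, 'qpos': array([-1.18341811e+00,  3.53658239e-01,  1.63414922e+00, -2.09052735e-05,
        1.15518778e+00, -2.38789791e-03]), 'qvel': array([-0.00035154,  0.00154497, -0.00092536, -0.00058781,  0.00070525,
        0.00014916]), 'joint_efforts': array([-6.47134984e-04, -6.05268717e+01, -3.42073059e+01,  8.74392049e-05,
        9.50434740e-03,  3.29758983e-06]), 'eef_pos': array([ 237.30153661, -577.67737592,  230.54892298]), 'tcp_rot': array([-3.14019003e+00,  1.57645049e-05,  3.89774579e-01]), 'contact_force': array([-0.57650597,  0.17521928, -0.66596064]), 'wrist_torque': array([ 0.02290741,  0.0084813 , -0.02171981]), 'grasp_force': 0.0, 'opening': 0.9986067560749958}
{'K': array([[373.63397273,   0.        , 254.59585165],
       [  0.        , 373.63397273, 194.6826145 ],
       [  0.        ,   0.        ,   1.        ]]), 'distortion': array([-0.08001117,  0.        ,  0.        ,  0.        ,  0.        ]), 'rvec': array([ 2.27177886,  0.80019744, -0.29244504]), 'tvec': array([-412.39854371, -105.09800576, 1316.63786591])}
{'K': array([[372.19645614,   0.  
[... 232 characters left out ...]
.45851727, -2.73258026,  1.15040758]), 'tvec': array([ 456.04877491,  198.8934012 , 1251.83144157])}
{'K': array([[340.2563404 ,   0.        , 253.85652122],
       [  0.        , 340.2563404 , 193.62630441],
       [  0.        ,   0.        ,   1.        ]]), 'distortion': array([-0.03386347,  0.        ,  0.        ,  0.        ,  0.        ]), 'mount': array([[ 9.31234465e-05, -9.44645745e-01, -3.28092072e-01,
         8.37325223e+01],
       [ 9.99999807e-01,  2.89412612e-04, -5.49446266e-04,
         2.16990817e-01],
       [ 6.13986061e-04, -3.28091957e-01,  9.44645590e-01,
        -1.43573479e+02],
       [ 0.00000000e+00,  0.00000000e+00,  0.00000000e+00,
         1.00000000e+00]])}
```

View pics/scene.png

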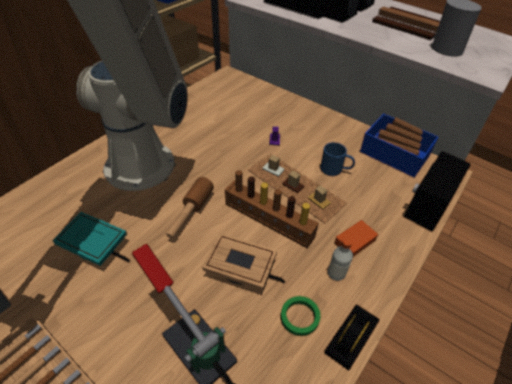

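View pics/side.png

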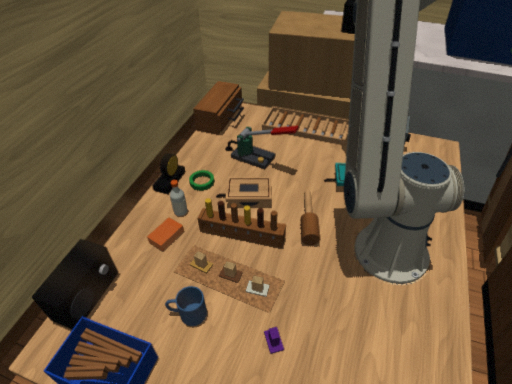

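The scene view shows the red grip at about (153,268), the recess at (240,258), the dark inlay at (293,182) between the white one (274,165) and the brass one (320,197), and the rack from (231,195) to (315,230). The side view has the grip at (285,130), the recess at (249,188) and the dark inlay at (231,270).

```bash
cat > h.py <<'E'
import cv2,numpy as np
from rig import r
from scipy.spatial.transform import Rotation as Ro
def cam(n,s=None):
    c=r.camera_info(n)
    if n=="wrist":
        M=np.array(c["mount"]);Rt=Ro.from_euler('xyz',s["tcp_rot"]).as_matrix()
        return c,Rt@M[:3,:3],Rt@M[:3,3]+s["eef_pos"]
    R=cv2.Rodrigues(c["rvec"])[0];return c,R.T,-R.T@c["tvec"]
def rays(n,px,s=None):
    c,R,o=cam(n,s)
    u=cv2.undistortPoints(np.array(px,float).reshape(-1,1,2),c["K"],c["distortion"]).reshape(-1,2)
    return o,np.c_[u,np.ones(len(u))]@R.T
def plane(n,px,z,s=None):
    o,d=rays(n,px,s);return o+d*((z-o[2])/d[:,2])[:,None]
def tri(ra,rb):
    A=[];b=[]
    for o,d in(ra,rb):
        d=d[0]/np.linalg.norm(d[0]);P=np.eye(3)-np.outer(d,d);A.append(P);b.append(P@o)
    x=np.linalg.lstsq(np.vstack(A),np.hstack(b),rcond=None)[0];return x
def comps(m,amin=30):
    cs=cv2.findContours(m.astype(np.uint8),0,2)[0]
    return sorted([c for c in cs if cv2.contourArea(c)>=amin],key=cv2.contourArea,reverse=True)
def proj(n,p,s=None):
    c,R,o=cam(n,s);q=(np.atleast_2d(p)-o)@R
    return cv2.projectPoints(q,np.zeros(3),np.zeros(3),c["K"],c["distortion"])[0].reshape(-1,2)
E
python3 - <<'E'
from h import *
np.set_printoptions(precision=1,suppress=True)
A=np.load("scene.npy").astype(int);B=np.load("side.npy").astype(int)
def red(I):return (I[:,:,0]>110)&(I[:,:,1]<50)&(I[:,:,2]<60)
R={}
for n,I in(("scene",A),("side",B)):
    c=comps(red(I),15);
    for k in c[:2]:print(n,"red",cv2.contourArea(k),cv2.minAreaRect(k))
    R[n]=cv2.minAreaRect(c[0])
print("grip",tri(rays("scene",[R["scene"][0]]),rays("side",[R["side"][0]])))
# ends along long axis
def ends(rc):
    b=cv2.boxPoints(rc);e=[(b[i]+b[(i+1)%4])/2 for i in range(4)];l=[np.linalg.norm(b[i]-b[(i+1)%4]) for i in range(4)]
    i=int(np.argmin(l));return e[i],e[(i+2)%4]
ea=sorted(ends(R["scene"]),key=lambda p:p[1]);eb=sorted(ends(R["side"]),key=lambda p:-p[0])
for a,b in zip(ea,eb):print("end",tri(rays("scene",[a]),rays("side",[b])))
print("recess scene",plane("scene",[[240,258]],47),"side",plane("side",[[249,188]],47))
for n,I,p in(("scene",A,(240,258)),("side",B,(249,188))):
    g=I.sum(2);m=np.zeros(g.shape,bool);m[p[1]-14:p[1]+14,p[0]-22:p[0]+22]=(g<200)[p[1]-14:p[1]+14,p[0]-22:p[0]+22]
    k=comps(m,20)[0];b=cv2.boxPoints(cv2.minAreaRect(k));w=plane(n,b,50);print(n,w[:,:2].ravel(),w.mean(0)[:2],g[p[1],p[0]])
print("dark block top",plane("scene",[[293,177]],58),plane("side",[[231,265]],58))
print("rack",plane("scene",[[239,174],[304,212]],145),plane("side",[[209,202],[274,213]],145))
# green pump pivot
print("side pivot-ish",tri(rays("scene",[[205,345]]),rays("side",[[244,138]])))
E
```

```text
scene red 733.5 ((151.9245147705078, 267.23583984375), (47.042510986328125, 17.678951263427734), 55.61965560913086)
side red 63.0 ((284.4970397949219, 128.46176147460938), (4.064914703369141, 25.309844970703125), 85.60128784179688)
grip [ 476.1 -308.8  192. ]
end [ 425.9 -300.5  211.8]
end [ 526.7 -316.4  172.8]
recess scene [[549.8 -94.3  47. ]] side [[545.4 -93.6  47. ]]
scene [ 527.  -126.1  509.4  -89.1  575.8  -68.3  591.4 -105.2] [550.9 -97.2] 138
side [ 584.7 -100.6  522.8 -121.4  511.9  -90.   572.7  -69.6] [548.  -95.4] 150
dark block top [[488.6 245.6  58. ]] [[474.5 261.   58. ]]
rack [[404.6  76.4 145. ]
 [631.2  74.4 145. ]] [[609.5 107.8 145. ]
 [391.7  86.  145. ]]
side pivot-ish [ 654.4 -335.5   89.2]
```

Run:
```python
from h import *
A=np.load("scene.npy");B=np.load("side.npy")
a=cv2.resize(A[225:384,120:280],None,fx=2.5,fy=2.5,interpolation=2);b=cv2.resize(B[100:260,190:350],None,fx=2.5,fy=2.5,interpolation=2)
h=min(len(a),len(b));cv2.imwrite("pics/crop.png",np.hstack([a[:h],b[:h]])[:,:,::-1])
```

```text
(no output)
```

View pics/crop.png

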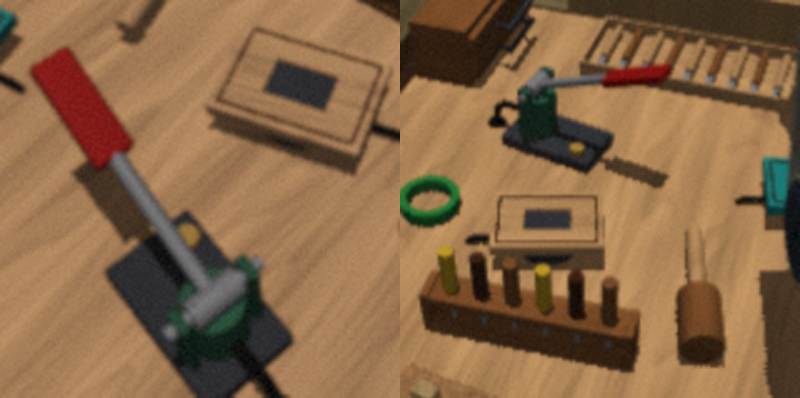

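The crops confirm the lever: the grip points at the robot from the pump pivot at about (655,-337), with yaw -0.157. The recess is at about (549,-96) with yaw 0.31. Both agree with the sizes given, so I'll start moving to the lever.

```bash
cat > go.py <<'E'
import sys
from h import *
# usage: go.py x y z yaw : rows numbers from the present pose
x,y,z,w=map(float,sys.argv[1:5]);s=r.sense()
R0=Ro.from_euler('xyz',s["tcp_rot"]);R1=Ro.from_euler('xyz',[np.pi,0,w])
d=R0.inv().apply(np.array([x,y,z])-s["eef_pos"])
print("shift",np.round(d/200,4),"turn",np.round((R0.inv()*R1).as_rotvec()/np.pi,4),"rows",np.linalg.norm(d)/41.7)
E
python3 go.py 476 -309 230 -0.157
```

```text
shift [ 1.6144 -0.7894  0.0042] turn [-4.00e-04  1.00e-04  1.74e-01] rows 8.619231526566361
```

```bash
python3 -m inch '[[[1,-0.49,0,0,0,0.174],[1,-0.49,0,0,0,0.174],[1,-0.49,0,0,0,0.174],[1,-0.49,0,0,0,0.174],[1,-0.49,0,0,0,0.174],[1,-0.49,0,0,0,0.174],[1,-0.49,0,0,0,0.174]]]' -1; python3 go.py 476 -309 215 -0.157
```

```text
clock: 0.68
eef_pos: [387.5, -408.1, 231.0]
tcp_rot: [-3.14, -0.0, -0.154]
contact_force: [0.2, 0.3, -0.3]
opening: 0.011
grasp_force: 0.0
shift [ 0.3613 -0.5574  0.081 ] turn [-0.0005 -0.      0.001 ] rows 3.2095131619693795
```

```bash
python3 -m inch '[[[0.36,-0.557,0.03,0,0,0],[0.36,-0.557,0.03,0,0,0],[0.36,-0.557,0.03,0,0,0],[0.36,-0.557,0.03,0,0,0],[0.36,-0.557,0.08,0,0,0],[0.36,-0.557,0.08,0,0,0]]]'
python3 - <<'E'
from h import *
s=r.sense();im=r.grab_frame("wrist");cv2.imwrite("pics/w1.png",im[:,:,::-1]);a=r.grab_frame("side")
print(s["eef_pos"],proj("wrist",[[476,-309,195]],s))
I=im.astype(int);k=comps((I[:,:,0]>100)&(I[:,:,1]<60)&(I[:,:,2]<60),50)[0]
print(cv2.minAreaRect(k))
E
```

```text
clock: 1.18
eef_pos: [472.7, -312.5, 213.3]
tcp_rot: [-3.141, 0.003, -0.155]
contact_force: [-1.1, -1.0, -0.5]
opening: 0.002
grasp_force: 0.0
[ 472.72072328 -312.50887944  213.27183234] [[245.19384829 238.30054849]]
((245.5, 217.0), (164.0, 73.0), 90.0)
```

View pics/w1.png

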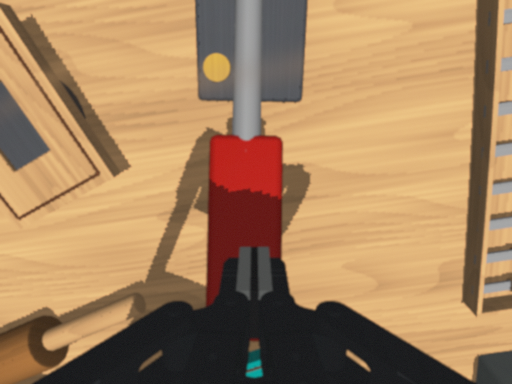

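The grip lies under the fingers, with its axis at column 246 against 254 for the fingers, about 4 mm to one side. I'll press now.

```bash
python3 -m inch '[[[0.02,-0.017,0.06,0,0,0],[0.02,-0.017,0.12,0,0,0],[0.01,-0.017,0.2,0,0,0],[0,-0.017,0.28,0,0,0],[-0.02,-0.017,0.36,0,0,0],[-0.04,-0.017,0.44,0,0,0],[-0.05,-0.017,0.5,0,0,0],[-0.05,-0.017,0.54,0,0,0]]]'
```

```text
clock: 1.95
eef_pos: [464.2, -308.5, 105.9]
tcp_rot: [3.141, -0.001, -0.158]
contact_force: [1.4, -0.2, 5.6]
opening: -0.001
grasp_force: 2.9
```

```bash
python3 -m inch '[[[-0.01,0,0.03,0,0,0],[-0.01,0,0.05,0,0,0],[-0.01,0,0.07,0,0,0],[-0.01,0,0.07,0,0,0]]]'
```

```text
clock: 2.28
eef_pos: [462.9, -308.2, 92.9]
tcp_rot: [3.141, -0.001, -0.157]
contact_force: [2.0, -0.5, 6.4]
opening: -0.001
grasp_force: 2.7
```

```bash
python3 -m inch '[[[0,0,0.02,0,0,0],[0,0,0.02,0,0,0],[0,0,0.03,0,0,0],[0,0,0.03,0,0,0]]]'
```

```text
clock: 2.62
eef_pos: [463.4, -308.4, 88.4]
tcp_rot: [3.141, -0.002, -0.157]
contact_force: [-0.7, 1.8, 18.7]
opening: 0.001
grasp_force: 9.2
```

The force jumped to 18.7 N at z = 88, so the lever is on its stop. Raising.

```bash
python3 -m inch '[[[0,0,0,0,0,0],[0.02,0,-0.12,0,0,0],[0.04,0,-0.24,0,0,0],[0.06,0,-0.36,0,0,0],[0.06,0,-0.48,0,0,0],[0.06,0,-0.6,0,0,0],[0.06,0,-0.64,0,0,0],[0.06,0,-0.64,0,0,0]]]'
python3 - <<'E'
from h import *
s=r.sense();I=r.grab_frame("wrist").astype(int)
print(s["eef_pos"],cv2.minAreaRect(comps((I[:,:,0]>100)&(I[:,:,1]<60)&(I[:,:,2]<60),50)[0]))
E
python3 -m inch '[[[0,0,0.08,0,0,0],[0,0,0.16,0,0,0],[-0.01,0,0.24,0,0,0],[-0.02,0,0.34,0,0,0],[-0.04,0,0.44,0,0,0],[-0.06,0,0.54,0,0,0],[-0.06,0,0.61,0,0,0],[-0.06,0,0.64,0,0,0]]]'
python3 -m inch '[[[0,0,0,0,0,0],[0,0,0,0,0,0]]]'
```

```text
clock: 3.28
eef_pos: [474.8, -310.1, 216.8]
tcp_rot: [3.14, -0.003, -0.157]
contact_force: [-0.4, -0.2, 0.7]
opening: -0.001
grasp_force: 0.0
[ 474.83072393 -310.07262948  216.80880729] ((250.0, 209.0), (144.0, 72.0), 90.0)
clock: 4.0
eef_pos: [462.0, -307.3, 85.7]
tcp_rot: [-3.141, 0.001, -0.157]
contact_force: [-10.1, 7.1, 54.6]
opening: -0.001
grasp_force: 27.6
clock: 4.17
eef_pos: [461.9, -307.2, 87.5]
tcp_rot: [-3.141, 0.001, -0.157]
contact_force: [-5.8, 2.9, 26.4]
opening: -0.002
grasp_force: 13.5
```

Stroke 2 hit the stop harder than I wanted, 54.6 N at the fingertips. I'll press the third more gently.

```bash
python3 -m inch '[[[0.02,0,-0.12,0,0,0],[0.04,0,-0.24,0,0,0],[0.06,0,-0.36,0,0,0],[0.06,0,-0.48,0,0,0],[0.06,0,-0.6,0,0,0],[0.06,0,-0.64,0,0,0],[0.06,0,-0.64,0,0,0],[0.06,0,-0.64,0,0,0]]]'
python3 -m inch '[[[0,0,0.08,0,0,0],[0,0,0.16,0,0,0],[-0.01,0,0.24,0,0,0],[-0.02,0,0.34,0,0,0],[-0.04,0,0.44,0,0,0],[-0.06,0,0.53,0,0,0],[-0.06,0,0.58,0,0,0],[-0.06,0,0.6,0,0,0]]]'
python3 -m inch '[[[0,0,0.01,0,0,0],[0,0,0.02,0,0,0],[0,0,0.03,0,0,0],[0,0,0.035,0,0,0],[0,0,0.035,0,0,0]]]'
```

```text
clock: 4.83
eef_pos: [473.5, -308.9, 213.5]
tcp_rot: [-3.141, 0.002, -0.157]
contact_force: [0.2, 0.6, 0.1]
opening: -0.003
grasp_force: 0.0
clock: 5.5
eef_pos: [461.3, -306.7, 92.6]
tcp_rot: [-3.14, 0.003, -0.157]
contact_force: [-0.3, 0.4, 6.1]
opening: -0.004
grasp_force: 3.1
clock: 5.92
eef_pos: [461.8, -306.9, 88.4]
tcp_rot: [-3.141, 0.002, -0.157]
contact_force: [-3.8, 3.0, 15.3]
opening: -0.002
grasp_force: 7.8
```

```bash
python3 -m inch '[[[0.02,0,-0.12,0,0,0],[0.04,0,-0.24,0,0,0],[0.06,0,-0.36,0,0,0],[0.06,0,-0.48,0,0,0],[0.06,0,-0.6,0,0,0],[0.06,0,-0.75,0,0,0],[0.06,0,-0.9,0,0,0],[0.06,0,-1,0,0,0]]]' 1
python3 - <<'E'
from h import *
s=r.sense();I=r.grab_frame("wrist").astype(int);B=r.grab_frame("side").astype(int)
print(cv2.minAreaRect(comps((B[:,:,0]>110)&(B[:,:,1]<50)&(B[:,:,2]<60),15)[0]))
E
python3 go.py 482 253 270 0.31
```

```text
clock: 6.58
eef_pos: [474.2, -309.3, 290.1]
tcp_rot: [3.141, 0.0, -0.157]
contact_force: [0.4, -0.5, 0.1]
opening: 1.001
grasp_force: 0.0
shift [-0.4073 -2.786   0.0998] turn [ 0.0009 -0.001  -0.1486] rows 13.512546077443343Traceback (most recent call last):
  File "<stdin>", line 3, in <module>
IndexError: list index out of range
```

```bash
python3 -m inch '[[[-0.14,-0.99,0,0,0,0],[-0.14,-0.99,0,0,0,0],[-0.14,-0.99,0,0,0,0],[-0.14,-0.99,0,0,0,0],[-0.14,-0.99,0,0,0,0]]]'
python3 -m inch '[[[-0.14,-0.99,0,0,0,-0.1],[-0.14,-0.99,0,0,0,-0.1],[-0.14,-0.99,0,0,0,-0.1],[-0.14,-0.99,0,0,0,-0.148],[-0.14,-0.99,0,0,0,-0.148]]]'
python3 go.py 482 253 250 0.31
```

```text
clock: 7.1
eef_pos: [476.0, -106.8, 286.5]
tcp_rot: [-3.141, 0.004, -0.157]
contact_force: [0.2, 0.1, 0.2]
opening: 1.002
grasp_force: 0.0
clock: 7.52
eef_pos: [479.4, 93.0, 286.6]
tcp_rot: [-3.141, 0.003, 0.316]
contact_force: [1.0, -0.1, 0.7]
opening: 1.003
grasp_force: 0.0
shift [ 0.2615 -0.756   0.183 ] turn [-0.0002  0.0009  0.0018] rows 3.9359042510505073
```

```bash
python3 -m inch '[[[0.26,-0.756,0,0,0,0],[0.26,-0.756,0,0,0,0],[0.26,-0.756,0.1,0,0,0],[0.26,-0.756,0.18,0,0,0],[0.26,-0.756,0.18,0,0,0],[0.26,-0.756,0.18,0,0,0]]]'
python3 - <<'E'
from h import *
s=r.sense();im=r.grab_frame("wrist");np.save("w2.npy",im);import json;json.dump({k:list(s[k]) for k in("eef_pos","tcp_rot")},open("w2.json","w"))
cv2.imwrite("pics/w2.png",im[:,:,::-1])
print(s["eef_pos"],s["tcp_rot"])
E
```

```text
clock: 8.02
eef_pos: [482.4, 251.2, 249.0]
tcp_rot: [3.14, 0.006, 0.311]
contact_force: [0.3, -1.0, 0.3]
opening: 1.004
grasp_force: 0.0
[482.44114099 251.17941321 248.95659961] [3.1404927  0.00621651 0.31125949]
```

View pics/w2.png

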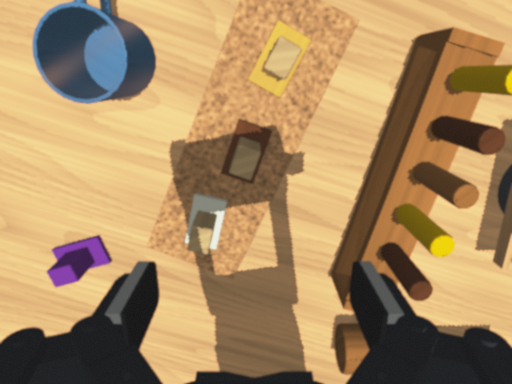

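The wrist view shows the dark inlay at (247,150), white at (206,222), brass at (281,57), and the rack on the right. I'll segment the dark one's block top and base.

Run:
```python
from h import *
import json
np.set_printoptions(precision=1,suppress=True)
s=json.load(open("w2.json"));s={k:np.array(v) for k,v in s.items()};im=np.load("w2.npy")
c=im[105:200,205:290];cv2.imwrite("pics/w2c.png",cv2.resize(c,None,fx=6,fy=6,interpolation=2)[:,:,::-1])
hsv=cv2.cvtColor(im,cv2.COLOR_RGB2HSV)
w=np.zeros(im.shape[:2],bool);w[110:195,212:282]=1
I=im.astype(int)
print("px block",I[160,245],"base",I[130,255],"shadow cork",I[170,200])
blk=w&(np.abs(I-I[160,245]).sum(2)<35)
base=w&(I.sum(2)<150)
for nm,m,z in(("block",blk,58),("base",base,12)):
    k=comps(cv2.morphologyEx(m.astype(np.uint8),cv2.MORPH_CLOSE if nm=="base" else cv2.MORPH_OPEN,np.ones((3,3))),30)[0];rc=cv2.minAreaRect(k);b=cv2.boxPoints(rc);p=plane("wrist",b,z,s)[:,:2]
    e=p[1]-p[0],p[2]-p[1];print(nm,rc,"centre",p.mean(0),[(np.linalg.norm(v),np.arctan2(v[1],v[0])) for v in e])
```

```text
px block [124 107  77] base [107  66  44] shadow cork [117  89  62]
block ((244.3759002685547, 162.0912322998047), (21.44437599182129, 28.279239654541016), 19.983108520507812) centre [479.4 260. ] [(np.float64(29.206844280658313), np.float64(-0.04655130224530382)), (np.float64(21.357597327022145), np.float64(-1.6136807826181507))]
base ((243.55001831054688, 147.64999389648438), (28.83788299560547, 60.8203239440918), 57.528804779052734) centre [483.4 263.8] [(np.float64(68.61114737652072), np.float64(-0.6971623775289647)), (np.float64(32.302925510602975), np.float64(-2.2523488023703706))]
```

View pics/w2c.png

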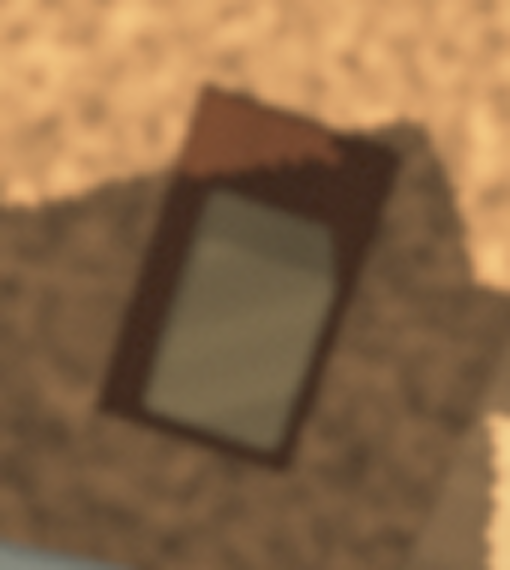

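The crop gives the base corners (205,87), (400,152), (285,467), (105,410) and the block-top corners (192,236), (333,288), (277,450), (147,403).

```bash
python3 - <<'E'
from h import *
import json
np.set_printoptions(precision=1,suppress=True)
s=json.load(open("w2.json"));s={k:np.array(v) for k,v in s.items()}
for q,z in(([[205,87],[400,152],[285,467],[105,410]],12),([[192,236],[333,288],[277,450],[147,403]],58)):
    p=plane("wrist",np.array(q)/6+[205,105],z,s)[:,:2]
    print(p.mean(0),[(round(np.linalg.norm(v),1),round(np.arctan2(v[1],v[0]),3)) for v in(p[1]-p[0],p[3]-p[0],p[2]-p[1],p[2]-p[3])])
E
python3 go.py 480 260.5 150 -0.05
```

```text
[479.8 259. ] [(np.float64(37.9), np.float64(-1.579)), (np.float64(64.9), np.float64(3.136)), (np.float64(64.9), np.float64(3.117)), (np.float64(36.7), np.float64(-1.581))]
[479.2 259.7] [(np.float64(24.9), np.float64(-1.618)), (np.float64(29.8), np.float64(-3.106)), (np.float64(29.8), np.float64(3.132)), (np.float64(23.6), np.float64(-1.622))]
shift [ 0.0028 -0.0546  0.5011] turn [0.0006 0.0013 0.1146] rows 2.4175806273081744
```

The inlay is at (479.5, 259.5) with yaw about -0.015. The base measures 65 x 37.5 mm and the block 30 x 24 mm, both consistent with the sizes given.

```bash
python3 go.py 479.5 259.5 90 -0.015
python3 -m inch '[[[0,-0.05,0.2,0,0,0.035],[0,-0.05,0.4,0,0,0.07],[0,-0.05,0.6,0,0,0.1033],[0,-0.05,0.76,0,0,0.1033],[0,-0.05,0.795,0,0,0.1033],[0,-0.05,0.795,0,0,0.1033]]]'
python3 go.py 479.5 259.5 20 -0.015
```

```text
shift [ 2.000e-04 -5.090e-02  8.011e-01] turn [0.0006 0.0013 0.1035] rows 3.850030135542423
clock: 8.57
eef_pos: [480.3, 257.9, 91.8]
tcp_rot: [3.139, 0.004, -0.017]
contact_force: [-0.5, -0.4, 1.2]
opening: 0.999
grasp_force: 0.0
shift [-0.003  -0.0086  0.3588] turn [ 0.0008  0.0013 -0.0006] rows 1.7212972960720538
```

```bash
python3 -m inch '[[[-0.003,-0.009,0.1,0,0,0],[-0.003,-0.009,0.2,0,0,0],[-0.003,-0.009,0.28,0,0,0],[-0.003,-0.009,0.33,0,0,0],[-0.003,-0.009,0.35,0,0,0],[-0.003,-0.009,0.35,0,0,0]]]'
python3 -m inch '[[[0,0,0,0,0,0],[0,0,0,0,0,0],[0,0,0,0,0,0],[0,0,0,0,0,0],[0,0,0,0,0,0],[0,0,0,0,0,0],[0,0,0,0,0,0],[0,0,0,0,0,0]]]' -1 40
```

```text
clock: 9.07
eef_pos: [481.6, 261.7, 24.1]
tcp_rot: [-3.141, -0.001, -0.017]
contact_force: [0.4, -0.9, -0.0]
opening: 1.0
grasp_force: 0.0
clock: 9.73
eef_pos: [481.2, 261.9, 23.8]
tcp_rot: [-3.141, -0.001, -0.016]
contact_force: [-0.7, -0.9, 5.4]
opening: 0.276
grasp_force: 40.5
```

Gripped: 23.5 mm opening and 40 N. Lifting.

```bash
python3 -m inch '[[[0,0,-0.05,0,0,0],[0,0,-0.15,0,0,0],[0,0,-0.3,0,0,0],[0,0,-0.45,0,0,0],[0,0,-0.6,0,0,0],[0,0,-0.8,0,0,0],[0,0,-0.98,0,0,0],[0,0,-0.98,0,0,0]]]'
python3 -m inch '[[[0,0,-0.15,0,0,0],[0,0,-0.15,0,0,0]]]'
python3 go.py 549 -96 240 0.31
```

```text
clock: 10.4
eef_pos: [484.1, 263.5, 227.0]
tcp_rot: [-3.136, -0.009, -0.016]
contact_force: [0.3, 1.0, -1.0]
opening: 0.274
grasp_force: 39.7
clock: 10.57
eef_pos: [482.5, 262.7, 254.1]
tcp_rot: [-3.139, -0.005, -0.016]
contact_force: [1.0, 0.8, 0.3]
opening: 0.274
grasp_force: 39.6
shift [0.3612 1.7878 0.0668] turn [-0.0007 -0.0019 -0.1039] rows 8.753677340502758
```

```bash
python3 -m inch '[[[0.03,0.15,0,0,0,0],[0.08,0.34,0,0,0,0],[0.1,0.5,0,0,0,0],[0.14,0.67,0,0,0,0],[0.17,0.82,0,0,0,0],[0.18,0.9,0,0,0,0],[0.18,0.9,0,0,0,0]]]'
python3 -m inch '[[[0.03,0.15,0,0,0,-0.03],[0.08,0.34,0,0,0,-0.065],[0.1,0.5,0,0,0,-0.1],[0.14,0.67,0,0,0,-0.104],[0.17,0.82,0,0,0,-0.104],[0.18,0.89,0,0,0,-0.104],[0.18,0.89,0,0,0,-0.104]]]'
python3 go.py 549 -96 140 0.31
```

```text
clock: 11.15
eef_pos: [513.8, 78.2, 248.9]
tcp_rot: [3.14, 0.001, -0.019]
contact_force: [-0.8, -0.3, -1.3]
opening: 0.28
grasp_force: 39.8
clock: 11.73
eef_pos: [547.2, -99.2, 248.9]
tcp_rot: [3.141, 0.0, 0.308]
contact_force: [-0.3, -0.4, -1.1]
opening: 0.277
grasp_force: 39.9
shift [ 0.0136 -0.0128  0.5444] turn [ 0.0001  0.0001 -0.0007] rows 2.6126782675527354
```

```bash
python3 -m inch '[[[0.013,-0.013,0.1,0,0,0],[0.013,-0.013,0.25,0,0,0],[0.013,-0.013,0.4,0,0,0],[0.013,-0.013,0.5,0,0,0],[0.013,-0.013,0.545,0,0,0],[0.013,-0.013,0.545,0,0,0],[0.013,-0.013,0.545,0,0,0]]]'
python3 - <<'E'
from h import *
import json
s=r.sense();json.dump({k:list(s[k]) for k in("eef_pos","tcp_rot")},open("w3.json","w"))
f=[r.grab_frame(n) for n in("wrist","side","scene")]
for n,i in zip("wsc",f):np.save(f"w3{n}.npy",i)
a=cv2.resize(f[0][60:360,130:400],None,fx=2,fy=2,interpolation=2)
b=cv2.resize(f[1][145:225,205:285],None,fx=3.75,fy=3.75,interpolation=2)[:300,:250]
c=cv2.resize(f[2][205:285,195:275],None,fx=3.75,fy=3.75,interpolation=2)[:300,:250]
cv2.imwrite("pics/w3.png",np.hstack([a,np.vstack([b,c])])[:,:,::-1])
E
```

```text
clock: 12.32
eef_pos: [548.9, -93.2, 140.6]
tcp_rot: [-3.141, 0.0, 0.311]
contact_force: [0.0, -0.8, -0.4]
opening: 0.272
grasp_force: 39.9
```

View pics/w3.png

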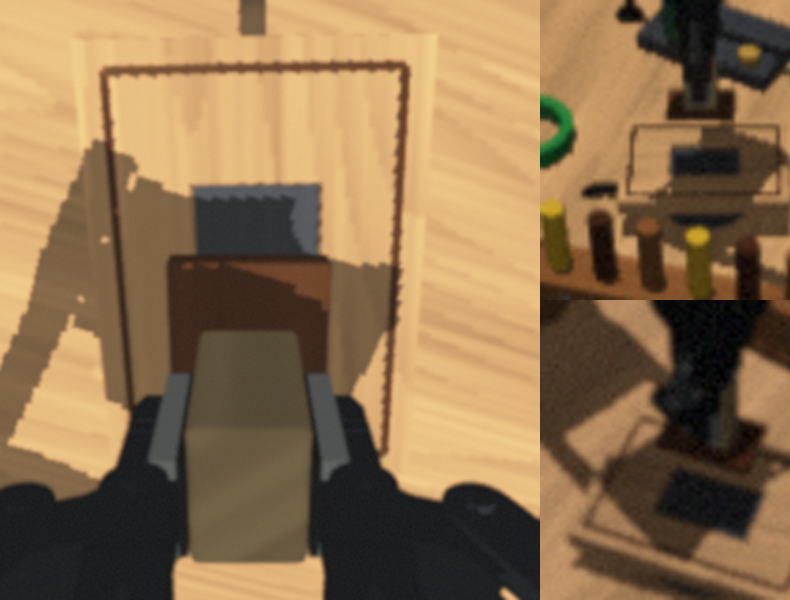

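The wrist crop shows the inlay held level, its front lower edge running from (169,256) to (330,259), and the recess's far edge from (193,185) to (322,184), slightly turned. I'll compute both in the tool frame.

Run:
```python
from h import *
import json
np.set_printoptions(precision=2,suppress=True)
s={k:np.array(v) for k,v in json.load(open("w3.json")).items()}
yaw=s["tcp_rot"][2]
def T(q,z):
    p=plane("wrist",np.array(q)/2+[130,60],z,s);return Ro.from_euler('xyz',s["tcp_rot"]).inv().apply(p-s["eef_pos"])[:,:2]
for nm,q,z in(("recess far",[[193,185],[322,184]],50),("border far",[[105,70],[407,66]],50),("recess left wall",[[193,185],[198,255]],50),("border L",[[105,70],[130,400]],50),("border R",[[407,66],[383,450]],50),("inlay front",[[169,256],[330,259]],120.8)):
    p=T(q,z);v=p[1]-p[0];print(nm,p.ravel(),"mid",p.mean(0),"len",np.linalg.norm(v),"ang",np.arctan2(v[1],v[0]))
# static views: quads of recess now
for n,p,f in(("side",(248,188),"w3s"),("scene",(240,258),"w3c")):
    g=np.load(f+".npy").astype(int)
    m=np.zeros(g.shape[:2],bool);sl=np.s_[p[1]-13:p[1]+14,p[0]-21:p[0]+22];m[sl]=(g[sl].max(2)<75)&(g[sl][:,:,2]>=g[sl][:,:,0]-6)
    k=comps(m,20)[0];b=cv2.boxPoints(cv2.minAreaRect(k));w=plane(n,b,50)[:,:2];print(n,w.ravel(),w.mean(0))
```

```text
recess far [ 32.86 -18.99  33.24  26.14] mid [33.05  3.57] len 45.126124032566956 ang 1.5624887556009122
border far [ 71.79 -47.28  73.11  53.  ] mid [72.45  2.86] len 100.28537508627603 ang 1.5576222206456136
recess left wall [ 32.86 -18.99   7.09 -17.84] mid [ 19.98 -18.42] len 25.796281746535985 ang 3.097274628533615
border L [ 71.79 -47.28 -52.69 -45.96] mid [  9.55 -46.62] len 124.48469770634267 ang 3.1310188698556667
border R [ 73.11  53.   -75.63  54.75] mid [-1.26 53.87] len 148.7456382418643 ang 3.129838477746451
inlay front [ 30.   -19.7   29.22  21.04] mid [29.61  0.67] len 40.74738077685979 ang 1.590002430517766
side [ 582.64  -95.36  520.99 -116.12  511.87  -90.05  572.66  -69.55] [547.04 -92.77]
scene [ 528.7  -124.84  512.62  -92.65  575.    -71.21  589.44 -103.45] [551.44 -98.04]
```

The recess measures 45.1 mm wide and the inlay 40.7 mm, so both readings are sound. Corrections in the tool frame are +1 mm in x, +3.7 mm in y and a -0.029 rad turn. I'll descend to about 20 mm above the lid and check.

```bash
python3 -m inch '[[[0.005,0.018,0.06,0,0,-0.009],[0.005,0.018,0.12,0,0,-0.009],[0.005,0.018,0.18,0,0,-0.009],[0.005,0.018,0.23,0,0,-0.009],[0.005,0.018,0.25,0,0,-0.009],[0.005,0.018,0.25,0,0,-0.009],[0.005,0.018,0.25,0,0,-0.009]]]'
python3 - <<'E'
from h import *
import json
s=r.sense();json.dump({k:list(s[k]) for k in("eef_pos","tcp_rot")},open("w4.json","w"))
f=[r.grab_frame(n) for n in("wrist","side","scene")]
for n,i in zip("wsc",f):np.save(f"w4{n}.npy",i)
a=cv2.resize(f[0][60:360,130:400],None,fx=2,fy=2,interpolation=2)
b=cv2.resize(f[1][100:220,200:300],None,fx=2.5,fy=2.5,interpolation=2)
c=cv2.resize(f[2][230:350,130:230],None,fx=2.5,fy=2.5,interpolation=2)
cv2.imwrite("pics/w4.png",np.hstack([a,np.vstack([b,c])])[:,:,::-1])
E
```

```text
clock: 13.05
eef_pos: [550.7, -97.2, 90.0]
tcp_rot: [-3.141, 0.001, 0.338]
contact_force: [0.4, 0.2, -0.9]
opening: 0.277
grasp_force: 39.9
```

View pics/w4.png

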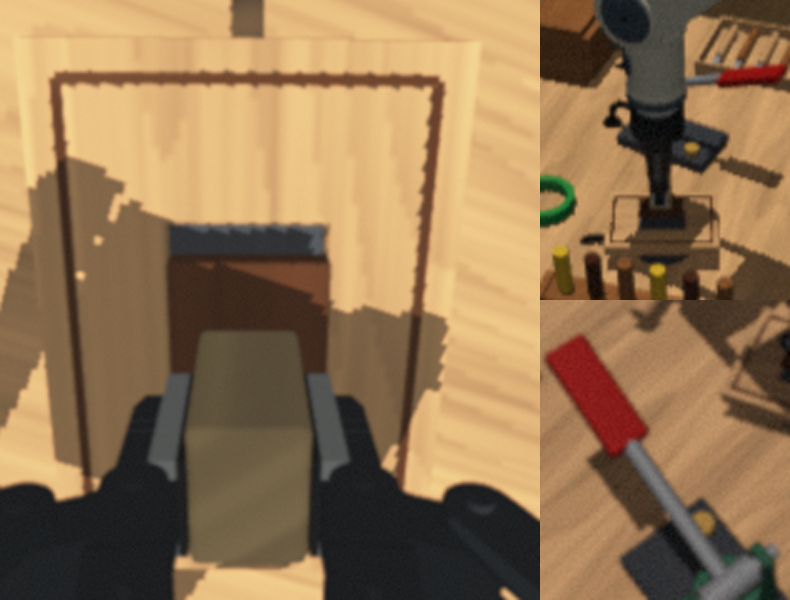

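The lever is up. The inlay's front edge runs (169,256)-(329,259) and the recess's far edge (169,225)-(327,227), nearly parallel.

Run:
```python
from h import *
import json
np.set_printoptions(precision=2,suppress=True)
s={k:np.array(v) for k,v in json.load(open("w4.json")).items()}
def T(q,z):
    p=plane("wrist",np.array(q)/2+[130,60],z,s);return Ro.from_euler('xyz',s["tcp_rot"]).inv().apply(p-s["eef_pos"])[:,:2]
for nm,q,z in(("recess far",[[169,225],[327,227]],50),("border far",[[53,76],[441,82]],50),("inlay front",[[169,256],[329,259]],70.2)):
    p=T(q,z);v=p[1]-p[0];print(nm,p.ravel(),"mid",p.mean(0),"len",np.linalg.norm(v),"ang",np.arctan2(v[1],v[0]))
print(r.sense()["eef_pos"])
```

```text
recess far [ 32.48 -21.86  31.92  22.36] mid [32.2   0.25] len 44.21847969646571 ang 1.583554787096022
border far [ 72.91 -50.77  71.4   50.81] mid [72.16  0.02] len 101.58640736475219 ang 1.5856680448846656
inlay front [ 30.   -19.73  29.22  20.75] mid [29.61  0.51] len 40.489620174419414 ang 1.5901287905295862
[551.22 -97.29  90.77]
```

Centred to within 0.3 mm, with an angle error of about 0.005 rad. I'll come down the last 10.5 mm and settle.

```bash
python3 -m inch '[[[0,0,0.015,0,0,-0.001],[0,0,0.03,0,0,-0.001],[0,0,0.045,0,0,-0.001],[0,0,0.052,0,0,-0.001],[0,0,0.052,0,0,-0.001],[0,0,0.052,0,0,-0.001],[0,0,0.052,0,0,-0.001],[0,0,0.052,0,0,-0.001]]]'
python3 -m inch '[[[0,0,0,0,0,0],[0,0,0,0,0,0],[0,0,0,0,0,0],[0,0,0,0,0,0]]]'
python3 - <<'E'
from h import *
s=r.sense();im=r.grab_frame("wrist")
a=cv2.resize(im[60:360,130:400],None,fx=2,fy=2,interpolation=2);cv2.imwrite("pics/w5.png",a[:,:,::-1])
E
```

```text
clock: 13.87
eef_pos: [550.9, -97.2, 80.0]
tcp_rot: [3.142, -0.0, 0.342]
contact_force: [0.3, -0.5, -0.2]
opening: 0.275
grasp_force: 39.9
clock: 14.2
eef_pos: [550.8, -97.3, 79.9]
tcp_rot: [3.142, -0.0, 0.342]
contact_force: [1.0, -0.5, -1.3]
opening: 0.272
grasp_force: 39.9
```

View pics/w5.png

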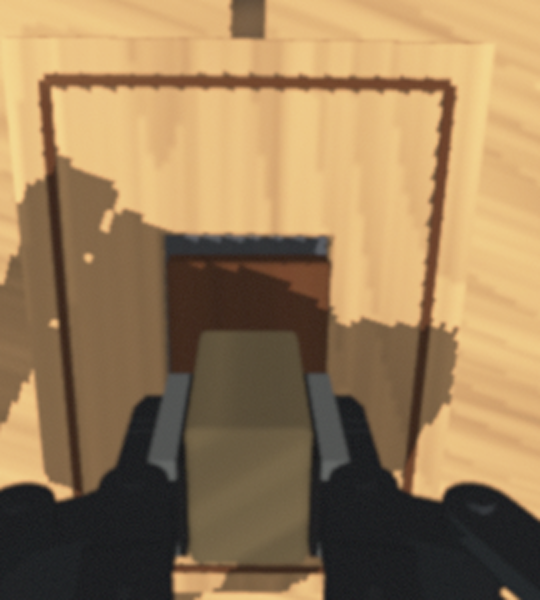

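The inlay, with its front edge at (169,257)-(329,259), sits centred over the recess mouth from (166,236) to (330,236). It is held about 10 mm above the lid with no contact force, so I'm handing in.

```bash
python3 -c "
from rig import r
print(r.sign_off())"
```

```text
the job is handed in; nothing more can be done
None
```

I pumped the lever three full strokes, left it up, and handed in still holding the dark inlay level and centred about 10 mm above the recess, touching nothing; stroke 2 hit its stop hard (54.6 N at the wrist, fingertip contact), and no verdict came back.

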